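# Lock a polishing-lathe spindle by its flats

### The arm

A 7-joint arm with a two-finger parallel gripper is mounted at the origin on the work surface. World frame = base frame: x ahead of the robot, y to its left, z up, the work surface at z = 0. Lengths are in m, angles in rad, forces in N, time in s.
With the tool pointing down it reaches from about 0.425 to 0.95 m from the base axis. Payload 4.7 kg.
Tool frame: the origin (TCP) lies at the very end of the fingers, on their centre line; the grasp point (between the pads) lies 19 mm behind it; z points along the fingers, y is the line along which they close (so a half turn about z gives the same grasp; the last joint's range is limited). The gripper opens to 85 mm and grips with 20 to 120 N. Pads are 22 mm wide; open, the fingers measure 114 mm over their backs; the gripper's body (76 mm by 85 mm) begins 54 mm behind the grasp point. The pads swing forward as they close: fully open they stand 13 mm farther back than shut.
Start: joints at [-1.364, 0.469, -0.049, 1.532, 0.024, 1.141, -0.082], TCP at [0.158, 0.656, 0.231] pointing down, gripper open.
Joint ranges: [-2.59, 2.59], [-0.33, 1.99], [-1.39, 1.29], [0.1, 2.45], [-1.04, 4.18], [0.21, 1.99], [-2.66, 2.66]. Speed limits (rad/s): [2.57, 2.57, 3.14, 3.14, 3.14, 3.14, 3.14].

### API

Orientations are given as [roll, pitch, yaw] about the fixed x, y, z axes, in that order (R = Rz(yaw) Ry(pitch) Rx(roll)).
In Python, from plant import robot, cams gives the robot as it stands.
- The arm moves only by the tool servo_tool, never from a script. Its argument "targets" is a list of rows, each an object of numbers: "x", "y", "z": the shift along the tool's x, y, z in m; "roll": the turn about the tool's z in degrees; "grip": the finger opening in m, from 0 to 0.0854. A call has 1 to 5 rows; each row is the pose to reach, as a shift and turn from the pose commanded when the call began, along the tool's axes at that moment; what a row does not reach only later rows make up. A row lasts 1/10 s, in which the tool goes at most 50 mm and 8.59 degrees, less where a joint would pass 70% of its speed; a pose out of reach is approached as far as the arm can. A call with a gripper value outside its range is refused whole. The fingers move at their own pace and stop on an object; the grip force is fixed at half the most. Time passes only in rows, so rows that repeat a pose let the fingers close. It gives the time, the measured TCP pose, the force, the opening and the grip force at its end, in the units of the state.
- robot.sense(): the state, without advancing time (a new reading comes with each control period).
- cams.snapshot(name): name is "scene" or "top" or "wrist"; returns (picture, depth): 420x560x3 uint8, blue, green, red; 420x560 float32, m along the optical axis (not along the pixel's ray), 0 where there is no reading.
- cams.get_calibration(name): a dict with "fx", "fy", "cx", "cy" (pixels), "R" (3x3) and "t" (3): a world point X has camera coordinates R X + t. Camera axes: x right, y down, z forward; pixel columns grow to the right and rows downward; lengths in m; the calibration is good to about 2 mm. A picture is of the moment at which its call begins: read the wrist's pose just before it. get_calibration takes no time and is no camera call; for the wrist camera it gives the pose at the moment of the call.
- robot.hand_in(): hands the job in; it is judged then, once.
Trained networks look in the newest picture that a camera, given by its name, has taken for a name from the list of things; names that differ only in an ending like _2 or _b are one class to them, and where a whole thing is asked for, a point or a joint stands for the part that bears it (a point fixed in the world has none). Each returns a list of dicts, best first, with "conf" (0 to 1); they miss things now and then, are a little off and sometimes report something else, mostly with a low value. They report only what shows in the picture. A call takes as long as a camera call.
- cams.masks_of(thing, camera): "mask" (420x560 bool, what is visible of it) and "xy" ([column, row] in pixels, amid what is visible of it).
- cams.tip_of(thing, camera): "xy" ([column, row] in pixels: a listed point, or the origin of a listed thing).
The state is a dict: "clock": time; "joint_positions": joint angles; "joint_vel": joint speeds; "effort": joint torques, N m; "eef_pos": TCP position; "orientation": TCP orientation; "wrist_force": force on the tool from outside, world axes, zero at the start; "wrist_torque": the same for the moment, N m; "opening": finger opening in m; "grip_force": force on a finger pad.
Only numpy, scipy, OpenCV 4.12 (cv2) and the standard library are available. Lean on these libraries where they do the work, as an engineer would, in place of code of your own. Each camera call takes 0.05 s, during which the arm holds its last target. There are 200 camera calls.

### The job

Roll the lathe spindle in its two V-blocks until you feel that its pair of flats lines up with the sloping lock fork, then push the fork fully home over the flats by its knob. Leave the spindle lying in both V-blocks, let go of everything, and leave the other things on the bench where they are.

Things in the scene. Friction and masses are not known exactly. Their poses are not given: they have to be found in the camera images.
- stand: Grey spindle stand, fixed. Origin on the bench under the spindle's middle; x away from the robot at yaw 0, y along the V-groove. Base plate 180 mm (x -75 to +105) by 230 mm (y), 12 mm thick. Two V-blocks 14 mm thick at y = -84 and +84 mm, 90-degree V's open upward, reach at most 15 mm above the spindle's axis. Below the spindle nothing but base and fork guide bars (bars at y 56 to 64 mm).
- cradle (a point): Fixed point of the stand on the line where the spindle's axis lies, 100 mm above the bench, midway between the V-blocks. Same axes as the stand.
- spindle: Loose steel spindle, about 0.6 kg. Origin on its axis at mid-length, y along the axis. Middle part (y -74 to +74 mm) 30 mm diameter; journals 20 mm diameter beyond it lie in the V's; tapered nose at +y, brass nut at -y. Grip the middle and tilt the tool about the axis to turn it in the V's; it stays as left. This pose does NOT tell where the flats are: their angle to its x, z differs every start.
- flats_grip (a point): Point on the spindle's axis (spindle y = -25 mm) with free room to grip. From spindle y -64 to +64 mm the 30 mm round has two parallel flats, one each side, 22 mm across, each 20 mm wide: a grip squarely across them measures 22 mm, one on the round 30 mm, less near a flat. Axes: the spindle's, they do not tell the flats. At the start the flats are 37 degrees or more from lined up.
- fork (a joint): Travel of the lock fork down its slope, m: 0 = raised (start), 0.026 = fully home. About 4 N moves it; it stays where it is left. If the flats are not lined up it stops on the round of the spindle at about 0.009 to 0.016.
- fork_knob (a point): Centre of the top face of the fork's black knob (28 mm diameter, 16 mm thick), at stand y = +50 mm. Its z points up the slope, which leans 25 degrees from vertical towards the stand's -x (robot's side) in the plane square to the groove; y along the groove. The fork moves along -z straight at the groove's axis line. Knob top is 86 mm from that line raised, 60 mm home.
- fork_seat (a point): Fixed point on the groove's axis line (stand y = +50 mm, stand's axes) where the fork straddles the spindle. The fork is a plate 8 mm thick, 72 mm wide, with two prongs 24.5 mm apart (flared to 30 mm at the tips). It goes home only when the flats lie along the 25-degree slope (their planes contain the slope direction and the axis) within about 7 degrees.
- wrench: Bystander: flat open-ended wrench, lying on the bench.
- collar: Bystander: steel collar 36 mm in diameter, 14 mm high.
- jar: Bystander: lidded jar 56 mm in diameter, 50 mm high.
- felt_cone: Bystander: grey felt polishing cone, 36 mm in diameter, 47 mm high.
- cast: Bystander: plaster cast of a dental arch, 60 mm wide, 22 mm high.
- bowl: Bystander: black rubber mixing bowl 100 mm in diameter, 50 mm high.

How it is judged:
At the end, for the whole second after the job is handed in: The fork is home over the flats (travel over 23.5 of 26 mm), the spindle lies at rest in both V-blocks (its middle within 8 mm of the cradle point, its axis within 0.06 rad of the groove) (value of joint fork above 0.0235 m and distance between spindle and cradle below 0.008 m and angle between the y axis of spindle and the y axis of cradle, either way round below 0.06 rad and linear speed of spindle below 0.01 m/s); the robot touches nothing.
It fails at once if a bystander is moved more than 20 mm (distance of any of wrench, collar, jar, felt_cone, cast, bowl from where it was at the start of the episode above 0.02 m).
It also fails if it takes over 64 s, if anything falls off the work surface, if the arm or the gripper's body presses on something with over 40 N, if the wrist force passes 120 N, or if a joint passes its speed limit or range.

## Working session

There is one attempt and no reset: what is moved stays moved. The work goes in short steps, Python scripts to look and compute and a tool call to move; the robot and the scene stay as the last step left them, time stands still between calls to the robot, and variables do not carry over. Pictures are saved under pics/ and viewed, at most 10 in all, crops included, and the job is handed in when it is done.

Besides the shell and the picture viewer there is one more tool, called as a command line: name --argument value ..., lists and objects as JSON in quotes. servo_tool: Moves the arm, as the interface text tells. Its arguments: {"type":"object","properties":{"targets":{"type":"array","items":{"type":"object","properties":{"x":{"type":"number"},"y":{"type":"number"},"z":{"type":"number"},"roll":{"type":"number"},"grip":{"type":"number"}}}}},"required":["targets"]}

```bash
mkdir -p pics; cat > h.py <<'E'
from plant import robot,cams
import numpy as np,cv2
from scipy.spatial.transform import Rotation as Ro
def P(c,uv,d):
    k=cams.get_calibration(c);p=np.array([(uv[0]-k['cx'])/k['fx']*d,(uv[1]-k['cy'])/k['fy']*d,d]);return np.array(k['R']).T@(p-np.array(k['t']))
def ray(c,uv):
    k=cams.get_calibration(c);R=np.array(k['R']);d=R.T@np.array([(uv[0]-k['cx'])/k['fx'],(uv[1]-k['cy'])/k['fy'],1]);return -R.T@np.array(k['t']),d/np.linalg.norm(d)
def tri(rs):
    A=sum(np.eye(3)-np.outer(d,d) for o,d in rs);b=sum((np.eye(3)-np.outer(d,d))@o for o,d in rs);return np.linalg.solve(A,b)
E
python3 - <<'E'
from h import *
np.set_printoptions(precision=4,suppress=True)
s=robot.sense();print(s['clock'],s['eef_pos'],s['orientation'],s['opening'],s['wrist_force'])
R={}
ims=[]
for c in ['scene','top']:
    im,d=cams.snapshot(c);ims.append(im)
    for t in ['spindle','cradle','flats_grip','fork_knob','fork_seat','stand']:
        r=cams.tip_of(t,c)
        if r:
            u=r[0]['xy'];R.setdefault(t,[]).append(ray(c,u));print(c,t,np.round(u),r[0]['conf'],P(c,u,d[int(u[1]),int(u[0])]))
for t in R:
    if len(R[t])>1:print(t,tri(R[t]))
cv2.imwrite('pics/a.png',ims[0]);cv2.imwrite('pics/b.png',ims[1])
E
```

```text
0.0 [0.1575 0.6558 0.2303] [-3.1396  0.      2.9059] 0.08524416983552542 [-0.3476 -0.9284 -0.1107]
scene spindle [291. 211.] 0.7 [0.5877 0.0435 0.1095]
scene cradle [291. 213.] 0.87 [0.5958 0.0347 0.1118]
scene flats_grip [290. 218.] 0.56 [0.6054 0.0164 0.109 ]
scene fork_knob [290. 180.] 0.72 [0.5481 0.0883 0.1758]
scene fork_seat [302. 201.] 0.73 [0.5823 0.1023 0.1095]
scene stand [294. 241.] 0.86 [0.6043 0.037  0.0128]
top spindle [252. 208.] 0.91 [0.5783 0.0502 0.1119]
top cradle [263. 208.] 0.44 [0.5802 0.0222 0.1118]
top flats_grip [260. 203.] 0.67 [0.5916 0.0314 0.1159]
top fork_knob [234. 225.] 0.8 [0.534  0.0924 0.1755]
top fork_seat [234. 215.] 0.9 [0.5607 0.0963 0.1109]
top stand [254. 209.] 0.65 [0.5779 0.0474 0.1112]
spindle [0.5798 0.0513 0.1016]
cradle [0.5878 0.0288 0.1108]
flats_grip [0.593  0.0317 0.0947]
fork_knob [0.5372 0.0955 0.1679]
fork_seat [0.5688 0.1033 0.1024]
stand [ 0.5872  0.0527 -0.0062]
```

```bash
ls .
```

```text
h.py
pics
```

View pics/a.png

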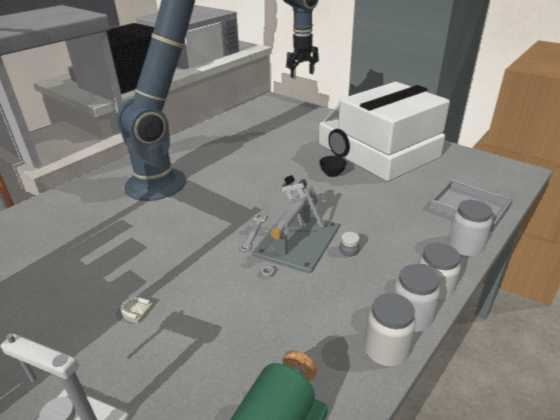

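View pics/b.png

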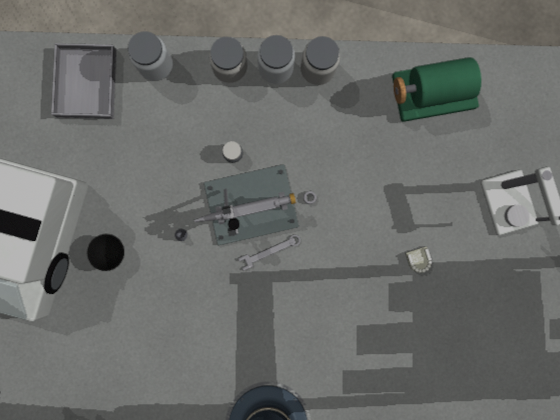

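The scene view shows the stand at about (295,240), with the spindle running from the brass nut (278,233) to the nose and the black knob at (290,180). In the top view, the stand is at (250,205), wrench (268,252), collar (310,199), cone (181,235) and jar (232,151). The white box's near corner is at about (40,318), so I'll route around it.

```bash
python3 - <<'E'
from h import *
np.set_printoptions(precision=4,suppress=True)
for c in ['top','scene']:
    im,d=cams.snapshot(c)
    k=cams.get_calibration(c)
    for t in ['spindle','stand','fork_knob']:
        r=cams.masks_of(t,c)
        if not r: continue
        m=r[0]['mask']&(d>0);v,u=np.nonzero(m)
        X=np.array([P(c,(a,b),d[b,a]) for a,b in zip(u,v)])
        print(c,t,r[0]['conf'],len(X),np.median(X,0),X.min(0),X.max(0))
        if t=='spindle':
            q=X[(X[:,2]>.095)&(X[:,2]<.125)]; ce=q.mean(0);w=np.linalg.svd(q-ce)[2][0];w*=np.sign(w[1]);print(' axis',ce,w,np.degrees(np.arctan2(-w[0],w[1])),((q-ce)@w).min(),((q-ce)@w).max())
        if t=='stand':
            q=X[(X[:,2]<.02)&(X[:,2]>.006)][:,:2].astype(np.float32);print(' rect',cv2.minAreaRect(q))
E
```

```text
top spindle 0.79 924 [0.5819 0.0466 0.1086] [ 0.5432 -0.0671 -0.0093] [0.6302 0.2097 0.168 ]
 axis [0.5806 0.0538 0.1087] [-0.2488  0.9684 -0.0163] 14.409160410255687 -0.11583300969962726 0.14900936454180674Traceback (most recent call last):
  File "<stdin>", line 10, in <module>
  File "h.py", line 5, in P
    k=cams.get_calibration(c);p=np.array([(uv[0]-k['cx'])/k['fx']*d,(uv[1]-k['cy'])/k['fy']*d,d]);return np.array(k['R']).T@(p-np.array(k['t']))
ValueError: time passes only in moves, steps and waits
```

servo_tool --targets '[{"x":0.005,"y":-0.05,"z":-0.03},{"x":0.01,"y":-0.1,"z":-0.06},{"x":0.01,"y":-0.15,"z":-0.08},{"x":0.01,"y":-0.2,"z":-0.1},{"x":0.0,"y":-0.23,"z":-0.1}]'

```text
validation failed for argument at $.ta...
```

servo_tool --targets '[{"x":0.005,"y":-0.05,"z":-0.03,"roll":0},{"x":0.01,"y":-0.1,"z":-0.06,"roll":0},{"x":0.01,"y":-0.15,"z":-0.08,"roll":0},{"x":0.01,"y":-0.2,"z":-0.1,"roll":0},{"x":0.0,"y":-0.23,"z":-0.1,"roll":0}]'

```text
validation failed for argument at $.ta...
```

servo_tool --targets '[{"x":0.005,"y":-0.05,"z":-0.03,"roll":0,"grip":0.08},{"x":0.01,"y":-0.1,"z":-0.06,"roll":0,"grip":0.08},{"x":0.01,"y":-0.15,"z":-0.08,"roll":0,"grip":0.08},{"x":0.01,"y":-0.2,"z":-0.1,"roll":0,"grip":0.08},{"x":0.01,"y":-0.23,"z":-0.1,"roll":0,"grip":0.08}]'

```text
clock: 1.35
eef_pos: [0.0946, 0.4376, 0.3325]
orientation: [3.138, -0.0, 2.906]
wrist_force: [0.0, -0.0, 1.2]
opening: 0.08
grip_force: 0.0
```

```bash
cat >> h.py <<'E'
def cloud(c,m,d):
    k=cams.get_calibration(c);v,u=np.nonzero(m&(d>0));z=d[v,u]
    p=np.c_[(u-k['cx'])/k['fx']*z,(v-k['cy'])/k['fy']*z,z];return (p-np.array(k['t']))@np.array(k['R'])
E
python3 - <<'E'
from h import *
np.set_printoptions(precision=4,suppress=True)
s=robot.sense();print(s['clock'],s['eef_pos'],s['orientation'],s['joint_positions'])
for c in ['top','scene']:
    im,d=cams.snapshot(c)
    for t in ['spindle','stand','fork_knob']:
        r=cams.masks_of(t,c)
        if not r: continue
        X=cloud(c,r[0]['mask'],d)
        print(c,t,r[0]['conf'],len(X),np.median(X,0))
        if t=='stand':
            q=X[(X[:,2]<.02)&(X[:,2]>.006)][:,:2].astype(np.float32);print(' rect',cv2.minAreaRect(q))
E
```

```text
1.35 [0.0946 0.4376 0.3325] [ 3.1382 -0.0003  2.9059] [-1.3711  0.0107 -0.0816  1.8948  0.001   1.2327 -0.118 ]
top spindle 0.66 826 [0.5837 0.0453 0.1092]
top stand 0.85 4705 [0.5985 0.0595 0.0123]
 rect ((0.5960215926170349, 0.05618263781070709), (0.18124936521053314, 0.23038336634635925), 13.92541790008545)
top fork_knob 0.7 260 [0.5406 0.0992 0.1693]
scene spindle 0.9 513 [0.5958 0.0329 0.1078]
scene stand 0.58 3388 [0.6112 0.0582 0.0117]
 rect ((0.5992192625999451, 0.05776016414165497), (0.18067653477191925, 0.23633715510368347), 14.504488945007324)
scene fork_knob 0.84 318 [0.5513 0.0966 0.149 ]
```

servo_tool --targets '[{"x":-0.047,"y":-0.003,"z":0,"roll":8,"grip":0.08},{"x":-0.094,"y":-0.008,"z":0,"roll":16,"grip":0.08},{"x":-0.142,"y":-0.013,"z":0,"roll":24,"grip":0.08},{"x":-0.19,"y":-0.018,"z":0,"roll":32,"grip":0.08},{"x":-0.237,"y":-0.023,"z":0,"roll":40,"grip":0.08}]'

```text
clock: 2.25
eef_pos: [0.3224, 0.3604, 0.3301]
orientation: [-3.141, 0.001, 2.202]
wrist_force: [0.1, 0.7, 0.1]
opening: 0.08
grip_force: 0.0
```

servo_tool --targets '[{"x":-0.047,"y":0.002,"z":0,"roll":5,"grip":0.08},{"x":-0.094,"y":0.004,"z":0,"roll":10,"grip":0.08},{"x":-0.142,"y":0.006,"z":0,"roll":15,"grip":0.08},{"x":-0.19,"y":0.008,"z":0,"roll":20,"grip":0.08},{"x":-0.237,"y":0.01,"z":0,"roll":22.2,"grip":0.08}]'

```text
clock: 2.75
eef_pos: [0.4708, 0.1747, 0.3301]
orientation: [-3.141, 0.001, 1.818]
wrist_force: [1.3, 1.1, 0.1]
opening: 0.08
grip_force: 0.0
```

servo_tool --targets '[{"x":-0.043,"y":0.02,"z":0.01,"roll":0.2,"grip":0.08},{"x":-0.086,"y":0.04,"z":0.02,"roll":0.2,"grip":0.08},{"x":-0.128,"y":0.06,"z":0.03,"roll":0.2,"grip":0.08},{"x":-0.17,"y":0.079,"z":0.05,"roll":0.2,"grip":0.08},{"x":-0.17,"y":0.079,"z":0.05,"roll":0.2,"grip":0.08}]'

```text
clock: 3.25
eef_pos: [0.5893, 0.0238, 0.2769]
orientation: [-3.136, 0.006, 1.807]
wrist_force: [-0.8, 0.0, -0.7]
opening: 0.0798
grip_force: 0.0
```

```bash
python3 - <<'E'
from h import *
np.set_printoptions(precision=4,suppress=True)
s=robot.sense();print(s['clock'],s['eef_pos'],s['orientation'],s['joint_positions'])
c='wrist';im,d=cams.snapshot(c);cv2.imwrite('pics/w1.png',im)
np.save('w1d.npy',d)
k=cams.get_calibration(c);print(k)
for t in ['spindle','flats_grip','fork_knob','fork_seat','cradle']:
    r=cams.tip_of(t,c)
    if r:
        u=r[0]['xy'];print(t,np.round(u),r[0]['conf'],P(c,u,d[int(u[1]),int(u[0])]))
r=cams.masks_of('spindle',c)
if r:
    X=cloud(c,r[0]['mask'],d);np.save('sp.npy',X)
    q=X[(X[:,2]>.095)&(X[:,2]<.125)]
    o=np.array([.5825,.0534,.1]);ex=np.array([.9703,.2419,0]);ey=np.array([-.2419,.9703,0])
    L=np.c_[(q-o)@ex,(q-o)@ey,q[:,2]-.1]
    for a in range(-110,130,10):
        b=L[(L[:,1]>a/1e3)&(L[:,1]<(a+10)/1e3)]
        if len(b)>5: 
            h=b[b[:,2]>np.percentile(b[:,2],95)-.004]
            print(a,len(b),b[:,0].min(),b[:,0].max(),b[:,2].max(),[ '%.1f'%(1e3*np.median(b[abs(b[:,0]-x)<.0015][:,2])) for x in np.arange(-.015,.019,.003) if (abs(b[:,0]-x)<.0015).any()])
E
```

```text
3.25 [0.5893 0.0238 0.2769] [-3.1358  0.006   1.8068] [-0.545   0.3186  0.5564  1.708  -0.1728  1.1703  0.2931]
{'fx': 304.0489919189671, 'fy': 304.0489919189671, 'cx': 273.9257307810926, 'cy': 211.57873064926886, 'R': array([[ 0.9712,  0.2382, -0.0044],
       [ 0.2309, -0.9368,  0.2629],
       [ 0.0585, -0.2564, -0.9648]]), 't': array([-0.5779, -0.1587,  0.3944])}
spindle [277. 158.] 0.97 [0.5832 0.0666 0.1148]
flats_grip [277. 179.] 0.97 [0.5875 0.0475 0.1148]
fork_knob [226. 106.] 0.81 [0.5337 0.1022 0.1803]
fork_seat [278. 111.] 0.9 [0.5721 0.1094 0.1703]
cradle [280. 162.] 0.64 [0.5865 0.066  0.1172]
-110 70 -0.007435652153664214 0.018571243028650774 0.018296947587605805 ['10.1', '13.9', '15.8', '16.3', '16.6', '16.0', '15.1', '12.4', '9.2']
-100 241 -0.007548816246014689 0.01852673814139907 0.018227849837440482 ['3.1', '9.1', '13.3', '15.1', '16.1', '16.4', '15.4', '14.2', '11.3', '7.9']
-90 145 -0.0052801510788585354 0.013770453932506739 0.014992356651841773 ['3.6', '9.5', '12.1', '13.1', '13.1', '11.9', '10.1', '7.4']
-80 143 -0.005276653315352885 0.013627423657626528 0.014
[... 2119 characters left out ...]
805355 0.017440840979510194 ['10.1', '12.0', '14.2']
80 84 -0.011983909458356009 0.008147751999625865 0.01856837587709144 ['10.9', '14.1', '16.0', '12.8', '13.9', '13.4', '12.7', '11.5']
90 234 -0.008181765429835957 0.01111031556610397 0.01635124058206379 ['4.6', '10.3', '12.7', '14.2', '14.3', '13.4', '11.3', '7.6']
100 238 -0.008117493148122067 0.011006102106536486 0.015619702772667249 ['6.1', '10.3', '12.9', '14.2', '14.3', '13.2', '11.2', '7.6']
110 219 -0.00811153573453511 0.009811520503217482 0.016964942009396716 ['7.0', '10.3', '12.8', '13.9', '13.8', '12.9', '10.7']
120 196 -0.0061989889000891914 0.008789300280824773 0.014183370813570753 ['8.1', '10.8', '12.3', '12.1', '11.3', '8.6']
```

View pics/w1.png

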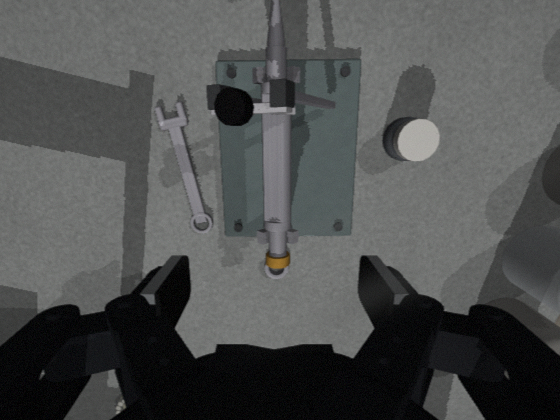

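The wrist view shows the spindle running vertically at column ~277, with the fork and knob at (234,106), jar at (412,139) and wrench at (185,170). The depth profile gives the top flat rising toward +x at about 22°. So the flat's normal is at about 112° in the stand's x–z plane, and it needs to be at 25°, which is about 87° clockwise. The moves can't tilt the tool, so I'll turn the spindle by pressing the corner of one finger on the +x half of the flat.

servo_tool --targets '[{"x":0.005,"y":-0.019,"z":0.04,"roll":-1,"grip":0.05},{"x":0.005,"y":-0.019,"z":0.08,"roll":-1,"grip":0.05},{"x":0.005,"y":-0.019,"z":0.12,"roll":-1,"grip":0.05},{"x":0.005,"y":-0.019,"z":0.14,"roll":-1,"grip":0.05},{"x":0.005,"y":-0.019,"z":0.15,"roll":-1,"grip":0.05}]'

```text
clock: 4.1
eef_pos: [0.5666, 0.0323, 0.1291]
orientation: [-3.139, -0.001, 1.836]
wrist_force: [-0.8, 0.6, -0.1]
opening: 0.0504
grip_force: 0.0
```

servo_tool --targets '[{"x":0,"y":0,"z":0.003,"roll":0,"grip":0.05},{"x":0,"y":0,"z":0.006,"roll":0,"grip":0.05}]'

```text
clock: 4.3
eef_pos: [0.5689, 0.0315, 0.1258]
orientation: [3.139, 0.0, 1.835]
wrist_force: [0.4, 0.2, -0.1]
opening: 0.05
grip_force: 0.0
```

servo_tool --targets '[{"x":0,"y":0,"z":0.004,"roll":0,"grip":0.05},{"x":0,"y":0,"z":0.008,"roll":0,"grip":0.05},{"x":0,"y":0,"z":0.011,"roll":0,"grip":0.05}]'

```text
clock: 4.6
eef_pos: [0.5682, 0.0311, 0.1139]
orientation: [3.141, -0.0, 1.834]
wrist_force: [-0.1, -0.4, -0.0]
opening: 0.0497
grip_force: 0.0
```

servo_tool --targets '[{"x":0,"y":0,"z":0.002,"roll":0,"grip":0.05},{"x":0,"y":0,"z":0.003,"roll":0,"grip":0.05}]'

```text
clock: 4.8
eef_pos: [0.568, 0.0311, 0.1107]
orientation: [3.141, -0.0, 1.834]
wrist_force: [0.3, -0.9, 3.2]
opening: 0.0502
grip_force: 2.0
```

servo_tool --targets '[{"x":0,"y":0.0015,"z":0.0015,"roll":0,"grip":0.05},{"x":0,"y":0.003,"z":0.0025,"roll":0,"grip":0.05},{"x":0,"y":0.0045,"z":0.0035,"roll":0,"grip":0.05}]'

```text
clock: 5.1
eef_pos: [0.5727, 0.0321, 0.1078]
orientation: [3.141, -0.0, 1.834]
wrist_force: [-1.2, 0.2, 4.3]
opening: 0.0498
grip_force: 2.2
```

servo_tool --targets '[{"x":0,"y":0.0015,"z":0.0015,"roll":0,"grip":0.05},{"x":0,"y":0.003,"z":0.003,"roll":0,"grip":0.05}]'

```text
clock: 5.3
eef_pos: [0.5756, 0.0329, 0.1044]
orientation: [3.141, 0.0, 1.834]
wrist_force: [-1.2, -0.6, 3.9]
opening: 0.0497
grip_force: 1.7
```

servo_tool --targets '[{"x":0,"y":0.0015,"z":0.0015,"roll":0,"grip":0.05},{"x":0,"y":0.0025,"z":0.003,"roll":0,"grip":0.05},{"x":0,"y":0.003,"z":0.0045,"roll":0,"grip":0.05}]'

```text
clock: 5.6
eef_pos: [0.5784, 0.0341, 0.0992]
orientation: [3.141, 0.0, 1.834]
wrist_force: [0.3, -1.4, 0.7]
opening: 0.05
grip_force: 0.4
```

servo_tool --targets '[{"x":0,"y":0,"z":0.002,"roll":0,"grip":0.05},{"x":0,"y":0,"z":0.004,"roll":0,"grip":0.05}]'

```text
clock: 5.8
eef_pos: [0.5785, 0.034, 0.0954]
orientation: [3.141, 0.0, 1.834]
wrist_force: [1.6, 0.8, 0.4]
opening: 0.0502
grip_force: 0.9
```

```bash
cat > ang.py <<'E'
from h import *
import sys
c='wrist';s=robot.sense();im,d=cams.snapshot(c);cv2.imwrite(sys.argv[1],im)
print(s['clock'],s['wrist_force'])
r=cams.masks_of('spindle',c);X=cloud(c,r[0]['mask'],d)
q=X[(X[:,2]>.08)&(X[:,2]<.13)];o=np.array([.5825,.0534,.1]);a=np.radians(14.7);ex=np.array([np.cos(a),np.sin(a),0]);ey=np.array([-np.sin(a),np.cos(a),0])
L=np.c_[(q-o)@ex,(q-o)@ey,q[:,2]-.1]*1e3
for lo,hi in [(-90,-75),(-58,-45),(-45,-30),(-30,-15),(-15,0),(0,15),(15,30),(30,44),(92,110)]:
    b=L[(L[:,1]>lo)&(L[:,1]<hi)]
    if len(b)>10: print(lo,len(b),b[:,0].min().round(1),b[:,0].max().round(1),' '.join('%d:%.1f'%(x,np.median(b[abs(b[:,0]-x)<1][:,2])) for x in range(-16,23,2) if (abs(b[:,0]-x)<1).sum()>2))
E
python3 ang.py pics/w2.png
```

```text
5.8 [1.5693845  0.7958543  0.42124801]
-58 1147 -13.2 16.3 -14:0.7 -12:5.5 -10:8.8 -8:10.6 -6:12.1 -4:13.1 -2:13.4 0:12.5 2:11.5 4:10.3 6:9.4 8:8.4 10:7.3 12:6.2 14:5.3 16:4.2
-45 1610 -12.7 16.5 -12:5.4 -10:8.7 -8:10.6 -6:11.9 -4:13.0 -2:13.5 0:12.6 2:11.6 4:10.5 6:9.4 8:8.4 10:7.4 12:6.3 14:5.2 16:4.3
-30 1746 -12.7 16.5 -12:5.1 -10:8.4 -8:10.3 -6:11.9 -4:13.0 -2:13.4 0:12.7 2:11.6 4:10.7 6:9.4 8:8.4 10:7.4 12:6.3 14:5.3 16:4.3
-15 1903 -12.7 16.6 -12:4.7 -10:8.2 -8:10.3 -6:11.8 -4:12.9 -2:13.5 0:12.9 2:11.8 4:10.6 6:9.6 8:8.7 10:7.4 12:6.5 14:5.4 16:4.4
0 2062 -12.7 16.9 -12:4.6 -10:7.9 -8:10.1 -6:11.7 -4:12.7 -2:13.5 0:12.7 2:11.8 4:10.9 6:9.8 8:8.7 10:7.5 12:6.5 14:5.4 16:4.3
15 2258 -12.2 17.1 -12:4.7 -10:7.8 -8:10.0 -6:11.6 -4:12.8 -2:13.5 0:13.0 2:11.8 4:10.9 6:9.7 8:8.6 10:7.7 12:6.6 14:5.5 16:4.5
30 2278 -12.2 17.2 -12:4.2 -10:7.7 -8:9.9 -6:11.6 -4:12.7 -2:13.5 0:12.9 2:12.0 4:10.9 6:9.8 8:8.8 10:7.7 12:6.7 14:5.7 16:4.7
92 168 -6.7 12.2 -6:3.4 -4:6.0 -2:7.3 0:8.2 2:8.5 4:9.0 6:8.6 8:7.4 10:6.1 12:4.3
```

The flat's normal is now at about 62°, so the spindle has turned 50°. The finger then slipped past the flat's edge, so I'll re-seat it 4 mm inward and continue.

servo_tool --targets '[{"x":0,"y":0,"z":-0.013,"roll":0,"grip":0.05},{"x":0,"y":-0.004,"z":-0.013,"roll":0,"grip":0.05},{"x":0,"y":-0.004,"z":-0.011,"roll":0,"grip":0.05},{"x":0,"y":-0.004,"z":-0.009,"roll":0,"grip":0.05}]'

```text
clock: 6.3
eef_pos: [0.5734, 0.0327, 0.1045]
orientation: [-3.141, -0.0, 1.834]
wrist_force: [0.3, -0.2, -0.1]
opening: 0.05
grip_force: 0.0
```

servo_tool --targets '[{"x":0,"y":0.0005,"z":0.0015,"roll":0,"grip":0.05},{"x":0,"y":0.001,"z":0.003,"roll":0,"grip":0.05},{"x":0,"y":0.0015,"z":0.0045,"roll":0,"grip":0.05}]'

```text
clock: 6.6
eef_pos: [0.5766, 0.0332, 0.1008]
orientation: [3.14, 0.0, 1.834]
wrist_force: [-0.9, 0.4, 5.1]
opening: 0.0499
grip_force: 2.2
```

servo_tool --targets '[{"x":0,"y":0.0002,"z":0.0015,"roll":0,"grip":0.05},{"x":0,"y":0.0004,"z":0.003,"roll":0,"grip":0.05},{"x":0,"y":0.0005,"z":0.0035,"roll":0,"grip":0.05}]'

```text
clock: 6.9
eef_pos: [0.5777, 0.0334, 0.0974]
orientation: [3.138, 0.0, 1.834]
wrist_force: [0.0, -0.5, 5.3]
opening: 0.0501
grip_force: 2.1
```

```bash
python3 ang.py pics/w3.png
```

```text
6.9 [ 0.04036764 -0.47425216  5.33614722]
-58 1173 -13.2 16.8 -14:0.5 -12:5.1 -10:8.5 -8:10.5 -6:12.1 -4:13.1 -2:13.6 0:14.0 2:14.3 4:13.1 6:10.7 8:8.8 10:6.8 12:4.5 14:2.2 16:0.3
-45 1562 -12.6 17.0 -12:5.1 -10:8.7 -8:10.6 -6:12.1 -4:13.0 -2:13.6 0:14.1 2:14.2 4:13.1 6:10.9 8:8.9 10:6.6 12:4.5 14:2.2 16:0.2
-30 1655 -12.6 16.4 -12:4.6 -10:8.3 -8:10.4 -6:11.9 -4:12.8 -2:13.7 0:14.1 2:14.2 4:13.3 6:11.4 8:9.1 10:6.8 12:4.4 14:2.6 16:0.7
-15 1838 -12.7 17.3 -12:4.3 -10:8.0 -8:10.3 -6:11.8 -4:12.9 -2:13.7 0:14.0 2:14.2 4:13.5 6:11.3 8:9.1 10:6.9 12:4.7 14:2.7 16:0.5 18:-0.9
0 2007 -12.7 17.3 -12:4.2 -10:7.6 -8:10.1 -6:11.8 -4:12.9 -2:13.5 0:14.0 2:14.3 4:13.5 6:11.5 8:9.3 10:7.1 12:4.8 14:2.9 16:0.7 18:-0.8
15 2187 -12.2 17.7 -12:4.1 -10:7.8 -8:10.1 -6:11.6 -4:12.7 -2:13.5 0:14.0 2:14.3 4:13.8 6:11.8 8:9.5 10:7.2 12:5.2 14:2.9 16:0.7 18:-0.9
30 2234 -12.3 17.6 -12:3.7 -10:7.3 -8:10.1 -6:11.6 -4:12.7 -2:13.6 0:14.1 2:14.3 4:13.7 6:11.7 8:9.6 10:7.4 12:5.3 14:3.1 16:0.8 18:-0.6
92 216 -6.8 12.6 -6:3.3 -4:5.8 -2:7.7 0:8.4 2:8.8 4:8.9 6:8.9 8:7.9 10:6.4 12:4.1
```

servo_tool --targets '[{"x":0,"y":-0.0005,"z":0.0015,"roll":0,"grip":0.05},{"x":0,"y":-0.001,"z":0.003,"roll":0,"grip":0.05},{"x":0,"y":-0.0015,"z":0.004,"roll":0,"grip":0.05}]'

```text
clock: 7.3
eef_pos: [0.5774, 0.0333, 0.0938]
orientation: [3.136, 0.001, 1.834]
wrist_force: [4.9, 0.9, 5.8]
opening: 0.0499
grip_force: 2.8
```

```bash
python3 ang.py pics/w4.png
```

```text
7.3 [4.92635652 0.8889926  5.76199621]
-58 908 -12.4 16.2 -12:5.3 -10:8.3 -8:10.4 -6:11.9 -4:12.9 -2:13.5 0:13.9 2:14.3 4:13.9 6:13.5 8:10.5 10:6.9 12:3.3 14:-0.6 16:-3.4
-45 1551 -12.5 16.4 -12:5.0 -10:8.2 -8:10.6 -6:11.9 -4:12.9 -2:13.7 0:14.0 2:14.1 4:14.1 6:13.5 8:10.9 10:7.4 12:3.7 14:-0.4 16:-3.4
-30 1649 -12.5 16.1 -12:4.8 -10:8.3 -8:10.4 -6:11.8 -4:12.9 -2:13.6 0:13.9 2:14.0 4:14.0 6:13.6 8:11.3 10:7.7 12:3.7 14:-0.1 16:-2.6
-15 1793 -12.0 16.7 -12:5.5 -10:8.1 -8:10.2 -6:11.7 -4:12.8 -2:13.5 0:13.9 2:14.1 4:14.1 6:13.5 8:11.3 10:7.7 12:4.0 14:0.2 16:-2.8
0 1985 -12.1 16.7 -12:4.9 -10:7.7 -8:9.9 -6:11.7 -4:12.9 -2:13.5 0:14.0 2:14.2 4:14.1 6:13.7 8:11.8 10:7.9 12:4.3 14:0.4 16:-3.2
15 2199 -12.1 17.0 -12:4.4 -10:7.6 -8:10.0 -6:11.5 -4:12.8 -2:13.5 0:13.9 2:14.1 4:14.0 6:13.7 8:12.2 10:8.0 12:4.5 14:0.9 16:-2.9
30 2199 -11.7 17.0 -12:4.6 -10:7.4 -8:9.8 -6:11.6 -4:12.6 -2:13.5 0:14.0 2:14.1 4:14.1 6:13.7 8:12.3 10:8.7 12:5.0 14:1.2 16:-2.5
92 52 -6.9 12.2 -6:2.4 -4:5.4 10:5.5 12:4.0
```

Slope is about 62°, so the normal is at about 28° against the 25° target, inside the ±7° window. I'll back off, close the fingers and move above the knob.

servo_tool --targets '[{"x":0,"y":-0.0005,"z":0.001,"roll":0,"grip":0.05},{"x":0,"y":0.005,"z":0.001,"roll":0,"grip":0.05},{"x":0,"y":0.005,"z":-0.03,"roll":0,"grip":0.05},{"x":0,"y":0.005,"z":-0.07,"roll":0,"grip":0.05},{"x":0,"y":0.005,"z":-0.125,"roll":0,"grip":0.02}]'

```text
clock: 7.9
eef_pos: [0.5769, 0.0341, 0.2112]
orientation: [-3.133, -0.0, 1.834]
wrist_force: [0.9, 1.0, -0.3]
opening: 0.0371
grip_force: 0.0
```

servo_tool --targets '[{"x":0.02,"y":-0.015,"z":0,"roll":0,"grip":0},{"x":0.045,"y":-0.03,"z":0,"roll":0,"grip":0},{"x":0.07,"y":-0.037,"z":0,"roll":0,"grip":0},{"x":0.07,"y":-0.037,"z":0,"roll":0,"grip":0}]'

```text
clock: 8.3
eef_pos: [0.5224, 0.0956, 0.2114]
orientation: [-3.137, -0.002, 1.84]
wrist_force: [-0.2, 0.1, -0.0]
opening: 0.0002
grip_force: 0.0
```

```bash
python3 - <<'E'
from h import *
s=robot.sense();print(s['clock'],s['eef_pos'],s['wrist_force'],s['opening'])
c='wrist';im,d=cams.snapshot(c);cv2.imwrite('pics/w5.png',im)
for c in ['top','scene']:
    if c!='wrist': im,d=cams.snapshot(c)
    r=cams.tip_of('fork_knob',c);print([(c,x['xy'],x['conf']) for x in r[:1]])
E
```

```text
8.3 [0.52244619 0.09558487 0.21136936] [-0.21059897  0.1059967  -0.04266323] 0.00017527961830492142
[]
[('scene', [287.7, 181.2], 0.74)]
```

View pics/w5.png

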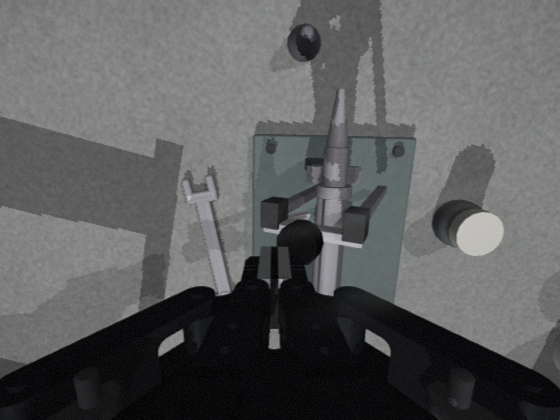

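The wrist view shows the closed fingertips at about (274,265) and the black knob at (300,240). I need to shift about 9 mm toward the knob and then go down.

servo_tool --targets '[{"x":-0.004,"y":0.009,"z":0.012,"roll":0,"grip":0},{"x":-0.004,"y":0.009,"z":0.024,"roll":0,"grip":0},{"x":-0.004,"y":0.009,"z":0.028,"roll":0,"grip":0}]'

```text
clock: 8.85
eef_pos: [0.5344, 0.0896, 0.1829]
orientation: [-3.138, 0.001, 1.833]
wrist_force: [0.4, -0.3, -0.3]
opening: 0.0
grip_force: 0.0
```

servo_tool --targets '[{"x":0,"y":0.001,"z":0.002,"roll":0,"grip":0},{"x":0,"y":0.002,"z":0.004,"roll":0,"grip":0},{"x":0,"y":0.003,"z":0.006,"roll":0,"grip":0}]'

```text
clock: 9.15
eef_pos: [0.5378, 0.0911, 0.1789]
orientation: [-3.141, -0.0, 1.834]
wrist_force: [-2.3, -1.1, 2.4]
opening: -0.0003
grip_force: 1.4
```

servo_tool --targets '[{"x":0,"y":0.001,"z":0.002,"roll":0,"grip":0},{"x":0,"y":0.002,"z":0.004,"roll":0,"grip":0},{"x":0,"y":0.003,"z":0.006,"roll":0,"grip":0}]'

```text
clock: 9.45
eef_pos: [0.5407, 0.0919, 0.1725]
orientation: [-3.141, -0.0, 1.834]
wrist_force: [-1.3, -1.9, 2.3]
opening: -0.0002
grip_force: 1.4
```

servo_tool --targets '[{"x":0,"y":0.001,"z":0.002,"roll":0,"grip":0},{"x":0,"y":0.002,"z":0.004,"roll":0,"grip":0},{"x":0,"y":0.003,"z":0.006,"roll":0,"grip":0}]'

```text
clock: 9.75
eef_pos: [0.5439, 0.0929, 0.1664]
orientation: [-3.141, -0.0, 1.834]
wrist_force: [-2.8, -0.7, 1.8]
opening: -0.0
grip_force: 1.4
```

servo_tool --targets '[{"x":0,"y":0.001,"z":0.002,"roll":0,"grip":0},{"x":0,"y":0.002,"z":0.004,"roll":0,"grip":0},{"x":0,"y":0.003,"z":0.006,"roll":0,"grip":0}]'

```text
clock: 10.05
eef_pos: [0.5469, 0.0938, 0.1605]
orientation: [-3.141, -0.0, 1.834]
wrist_force: [-3.1, -1.2, 2.9]
opening: -0.0
grip_force: 1.4
```

servo_tool --targets '[{"x":0,"y":0.001,"z":0.002,"roll":0,"grip":0},{"x":0,"y":0.002,"z":0.004,"roll":0,"grip":0}]'

```text
clock: 10.25
eef_pos: [0.5486, 0.0943, 0.157]
orientation: [-3.141, -0.001, 1.834]
wrist_force: [-8.7, -2.4, 17.7]
opening: -0.0001
grip_force: 10.0
```

servo_tool --targets '[{"x":0,"y":0.0005,"z":0.001,"roll":0,"grip":0},{"x":0,"y":0.0005,"z":0.001,"roll":0,"grip":0}]'

```text
clock: 10.45
eef_pos: [0.5487, 0.0943, 0.1571]
orientation: [-3.14, -0.001, 1.834]
wrist_force: [-8.0, -2.1, 13.9]
opening: 0.0002
grip_force: 8.3
```

servo_tool --targets '[{"x":0,"y":-0.005,"z":-0.012,"roll":0,"grip":0},{"x":0,"y":-0.01,"z":-0.05,"roll":0,"grip":0},{"x":-0.03,"y":-0.01,"z":-0.09,"roll":0,"grip":0},{"x":-0.07,"y":0.0,"z":-0.1,"roll":0,"grip":0},{"x":-0.07,"y":0.0,"z":-0.1,"roll":0,"grip":0}]'

```text
clock: 10.95
eef_pos: [0.5716, 0.021, 0.2596]
orientation: [3.132, 0.004, 1.826]
wrist_force: [-0.0, 0.1, -0.4]
opening: 0.0
grip_force: 0.0
```

```bash
python3 - <<'E'
from h import *
np.set_printoptions(precision=4,suppress=True)
s=robot.sense();print(s['clock'],s['eef_pos'],s['wrist_force'])
c='wrist';im,d=cams.snapshot(c);cv2.imwrite('pics/w6.png',im)
r=cams.masks_of('fork_knob',c);X=cloud(c,r[0]['mask'],d)
t=cams.tip_of('fork_knob',c);u=t[0]['xy'];p=P(c,u,d[int(u[1]),int(u[0])]);print(u,p)
a=np.radians(14.7);ex=np.array([np.cos(a),np.sin(a),0]);ey=np.array([-np.sin(a),np.cos(a),0]);o=np.array([.5825,.0534,.1])
l=np.array([(p-o)@ex-.002,(p-o)@ey,p[2]-.0995]);print(l,'slope dist',-l[0]*np.sin(np.radians(25))+l[2]*np.cos(np.radians(25)))
E
python3 ang.py pics/w7.png
```

```text
10.95 [0.5716 0.021  0.2596] [-0.0293  0.074  -0.369 ]
11.1 [-0.9468502   0.22881113  0.60838298]
-90 91 -13.3 13.2 -6:6.2 -4:7.0 -2:8.3 0:8.2 2:8.6 4:8.1 6:7.3 8:5.1 10:3.8
-58 335 -12.9 14.6 -12:5.1 -10:8.6 -8:10.7 -6:11.9 -4:12.9 -2:13.5 0:13.7 2:13.3 4:12.9 6:12.6 8:9.8 10:5.3 12:1.5 14:-3.9
-45 396 -13.0 15.3 -14:3.7 -12:6.6 -10:8.8 -8:10.3 -6:11.7 -4:12.6 -2:13.2 0:13.5 2:13.7 4:13.5 6:12.8 8:10.6 10:6.3 12:0.9 14:-3.5 16:-6.4
-30 412 -12.5 15.4 -12:5.5 -10:8.3 -8:9.9 -6:11.7 -4:12.7 -2:13.1 0:13.5 2:13.7 4:13.2 6:12.7 8:10.4 10:6.1 12:1.6 14:-2.4 16:-6.3
-15 423 -12.7 15.1 -12:5.4 -10:8.3 -8:9.8 -6:11.6 -4:12.7 -2:13.5 0:13.7 2:13.8 4:13.5 6:12.8 8:10.8 10:6.8 12:2.1 14:-2.8
0 447 -12.7 15.5 -12:6.2 -10:8.3 -8:10.5 -6:11.5 -4:12.4 -2:13.1 0:13.5 2:13.6 4:13.0 6:12.9 8:11.6 10:6.6 12:1.4 14:-2.5 16:-5.5
15 471 -12.3 15.8 -12:5.6 -10:8.2 -8:10.0 -6:11.8 -4:12.8 -2:13.4 0:13.6 2:13.6 4:13.4 6:13.0 8:11.1 10:7.0 12:2.6 14:-2.4 16:-5.4
30 425 -12.4 15.9 -12:4.8 -10:7.9 -8:10.1 -6:11.6 -4:12.6 -2:13.2 0:13.5 2:13.6 4:13.4 6:13.2 8:11.6 10:7.4 12:2.6 14:-1.9 16:-5.4
92 483 -7.9 12.0 -8:2.0 -6:4.2 -4:6.3 -2:7.8 0:8.2 2:8.7 4:8.4 6:7.8 8:6.7 10:4.8 12:2.1Traceback (most recent call last):
  File "<stdin>", line 6, in <module>
IndexError: list index out of range
```

View pics/w6.png

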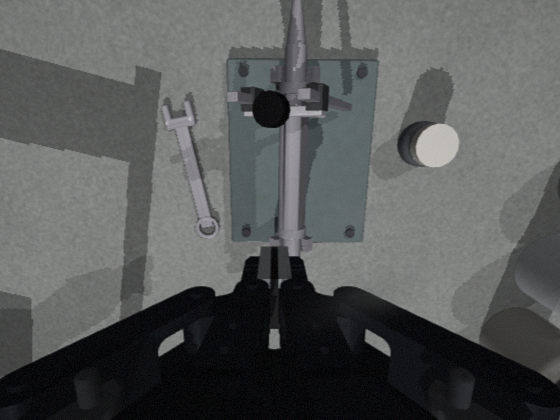

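The view shows the knob at (271,109), now close to the spindle, with the fork's prongs astride it and the wrench and jar undisturbed. The flat's slope of about 65° matches the fork. One depth check of the travel before handing in.

```bash
python3 - <<'E'
from h import *
np.set_printoptions(precision=4,suppress=True)
a=np.radians(14.7);ex=np.array([np.cos(a),np.sin(a),0]);ey=np.array([-np.sin(a),np.cos(a),0]);o=np.array([.5825,.0534,.1])
c='wrist';im,d=cams.snapshot(c)
g=(im.max(2)<45);g[:88]=0;g[132:]=0;g[:,:250]=0;g[:,:]&=(np.arange(560)<294)
X=cloud(c,g,d);X=X[X[:,2]>.135];L=np.c_[(X-o)@ex-.002,(X-o)@ey,X[:,2]-.0995];s=-L[:,0]*np.sin(np.radians(25))+L[:,2]*np.cos(np.radians(25))
print(len(s),np.median(L,0),np.percentile(s,[20,50,80]))
E
```

```text
946 [-0.0216  0.0523  0.0544] [0.0583 0.0594 0.06  ]
```

The knob top is 59.4 mm from the axis, and home is 60 mm, so the fork is fully home.

```bash
python3 -c "
from plant import robot
print(robot.hand_in())"
```

```text
the job is handed in; nothing more can be done
None
```

I turned the spindle until its flats lined up and pushed the fork home: the knob top measured 59.4 mm from the axis (home is 60 mm). The spindle lies in both V-blocks, the arm is clear of everything, and I handed the job in at about 11 s; no verdict came back.

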